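Move the sewing row to the other rack, reversed

TASK

Move the hand-sewing row, three thread spools and a cake of beeswax, from the dark rack to the pale rack in reverse order, because a mate will work from the other side of the bench: what stands at the left end of the dark rack goes to the right end of the pale rack, as the robot sees it, and so on along the row. Stand each one upright in the middle of its own blue disc and leave all four at rest.

Things in the scene. Friction and masses are not known exactly. Their poses are not given: they have to be found in the camera images.
- dark_rack: low dark brown wooden rack holding the row at first, 84 mm deep (x), 330 long (y), 9 mm end cheeks to z = 30, no sides. Fixed. Origin: centre of underside; x away from the robot, y left along the row, z up (yaw within 17 degrees). Board top z = 15. Four discs 70 across, 3 thick, at x = 0, y = 120, 40, -40, -120 mm, tops at z = 18 (cork, the disc_... entries).
- pale_rack: low pale wooden rack, empty at first, left or right of the dark one, 84 mm deep (x), 330 long (y), 9 mm end cheeks to z = 30, no sides. Fixed. Origin: centre of underside; x away from the robot, y left along the row, z up (yaw within 17 degrees). Board top z = 15. Four discs 70 across, 3 thick, at x = 0, y = 120, 40, -40, -120 mm, tops at z = 18 (blue felt). Rolls hang on the wall behind, over x > 0.6 m, from 0.4 m up.
- red_spool: wooden spool of red thread standing upright, a round red paper label on its top, 50 mm across its end flanges, 60 mm high, about 60 g; the top flange is the upper 10 mm and can be gripped across; between the flanges it is thinner. Origin: centre of the underside, z up; round, so its yaw does not matter
- green_spool: wooden spool of green thread standing upright, a round green paper label on its top, 46 mm across its end flanges, 55 mm high, about 60 g; the top flange is the upper 9 mm and can be gripped across; between the flanges it is thinner. Origin: centre of the underside, z up; round, so its yaw does not matter
- blue_spool: wooden spool of blue thread standing upright, a round blue paper label on its top, 48 mm across its end flanges, 58 mm high, about 60 g; the top flange is the upper 8 mm and can be gripped across; between the flanges it is thinner. Origin: centre of the underside, z up; round, so its yaw does not matter
- beeswax: round dark amber-brown cake of beeswax lying flat, 62 mm across, 22 mm high, about 60 g, rigid; origin: centre of the underside, z up; round, so its yaw does not matter
- disc_red_spool: fixed cork disc on the dark rack on which the red spool stands at the start: 70 mm across, 3 mm thick; origin: centre of its underside; tells the place that the red spool had in the row. All four cork discs look alike
- disc_green_spool: fixed cork disc on the dark rack on which the green spool stands at the start: 70 mm across, 3 mm thick; origin: centre of its underside; tells the place that the green spool had in the row. All four cork discs look alike
- disc_blue_spool: fixed cork disc on the dark rack on which the blue spool stands at the start: 70 mm across, 3 mm thick; origin: centre of its underside; tells the place that the blue spool had in the row. All four cork discs look alike
- disc_beeswax: fixed cork disc on the dark rack on which the beeswax cake stands at the start: 70 mm across, 3 mm thick; origin: centre of its underside; tells the place that the beeswax cake had in the row. All four cork discs look alike
Mind the look-alikes: they are no part of the job. Of the things shaped like the red_spool, the wooden one is meant.

How it is judged:
By the outcome, as a careful person would: the job done as asked, in the order asked, and still so for the second after the job is handed in, with the robot touching nothing.
It also fails if it takes over 102 s, if anything falls off the work surface, if the arm or the gripper's body presses on something with over 40 N, if the wrist force passes 120 N, or if a joint passes its speed limit or range.

ROBOT

A 6-joint arm with a two-finger parallel gripper is mounted at the origin on the work surface; the furniture and walls round the work are solid. World frame = base frame: x ahead of the robot, y to its left, z up, the work surface at z = 0. Lengths are in m, angles in degrees, forces in N, time in s.
With the tool pointing down it reaches from about 0.4 to 0.825 m from the base axis. Payload 7 kg.
Tool frame: the origin (TCP) lies at the very end of the fingers, on their centre line; the grasp point (between the pads) lies 19 mm behind it (ctrl.tcp_to_grasp is the distance from the TCP to the grasp point, in m); z points along the fingers, y is the direction in which the jaws open and shut (so a half turn about z gives the same grasp; the last joint's range is limited). The gripper opens to 88 mm and grips with 3 to 60 N. Pads are 19 mm wide; open, the fingers measure 130 mm over their backs; the gripper's body (78 mm by 193 mm) begins 47 mm behind the grasp point.
Start: joints at [-48.466, 20.546, 0.682, 0, -70.136, -16.507], TCP at [0.286, -0.612, 0.227] pointing down, gripper open.
Joint ranges: [-176.03, 176.03], [-82.01, 121.73], [-58.28, 71.71], [-173.87, 95.51], [-174.79, -0.11], [-173.66, 173.66]. Speed limits (degrees/s): [136.94, 136.94, 172.46, 180, 180, 180].

INTERFACE

Orientations are given as [roll, pitch, yaw] about the fixed x, y, z axes, in that order (R = Rz(yaw) Ry(pitch) Rx(roll)).
In Python, from plant import ctrl gives the robot as it stands.
- The arm moves only by the tool jog_arm, never from a script. Its argument "commands" is a list of rows, each an object of numbers: "x", "y", "z": the shift along the tool's x, y, z in cm; "roll": the turn about the tool's z in rad. In form: [{"x": .., "y": .., "z": .., "roll": ..}, ...]. A call has 1 to 12 rows; each row shifts and turns the commanded pose from where the row before left it, along the tool's axes as they then stand; what a row does not reach is not made up. A row lasts 1/10 s, in which the tool goes at most 50 mm and 8.59 degrees, less where a joint would pass 70% of its speed; a pose out of reach is approached as far as the arm can. A call is refused whole if a number of a shift passes 5 or a number of a turn 0.15, either way. A call with a gripper value outside its range is refused whole. "gripper" is the finger opening in cm, from 0 to 8.76, set as the call begins (left out, the last holds). The fingers move at their own pace and stop on an object; the grip force is fixed at half the most. Time passes only in rows, so rows that do not move let the fingers close. It gives the time, the measured TCP pose, the force and the opening at its end, in the units of the state.
- ctrl.get_obs(): the state, without advancing time (a new reading comes with each control period).
- ctrl.snapshot(name): name is "scene" or "top" or "wrist"; returns a dict with "image" (384x512x3 uint8, red, green, blue), "mtx" (3x3 intrinsics, pixels), "position" and "orientation" of the camera in the world; the wrist camera has in their place "hand_eye" (4x4, takes a point from camera to tool coordinates, whose origin is the TCP and whose axes are the flange's). Camera axes: x right, y up, looking along -z (the intrinsics and any distortion apply to the point x, -y, -z); pixel columns grow to the right and rows downward; lengths in m; the calibration is good to about 2 mm. A picture is of the moment at which its call begins: read the wrist's pose just before it. There is no depth.
- ctrl.close_job(): hands the job in, once; it reports no verdict.
Trained networks look in the newest picture that a camera, given by its name, has taken for a name from the list of things; names that differ only in an ending like _2 or _b are one class to them, and where a whole thing is asked for, a point or a joint stands for the part that bears it (a point fixed in the world has none). Each returns a list of dicts, best first, with "confidence" (0 to 1); they miss things now and then, are a little off and sometimes report something else, mostly with a low value. They report only what shows in the picture. A call takes as long as a camera call. They do not tell look-alikes from the thing itself.
- ctrl.search_frame(camera, query): "position" ([column, row] as shares, 0 to 1, of the picture: columns of its width, rows of its height, amid what is visible of it).
- ctrl.regions_of(camera, query): "mask" (384x512 bool, what is visible of it) and "position" ([column, row] as shares, 0 to 1, of the picture: columns of its width, rows of its height, amid what is visible of it).
The state is a dict: "clock": time; "joint_pos": joint angles; "qvel": joint speeds; "tau": joint torques, N m; "tool_pos": TCP position; "orientation": TCP orientation; "force": force on the tool from outside, world axes, zero at the start; "moment": the same for the moment, N m; "opening": finger opening in m.
Only numpy, scipy, OpenCV 4.12 (cv2) and the standard library are available. Lean on these libraries where they do the work, as an engineer would, in place of code of your own. Each camera call takes 0.05 s, during which the arm holds its last target.

## Working session

There is one attempt and no reset: what is moved stays moved. The work goes in short steps, Python scripts to look and compute and a tool call to move; the robot and the scene stay as the last step left them, time stands still between calls to the robot, and variables do not carry over. Pictures are saved under pics/ and viewed, and the job is handed in when it is done.

Besides the shell and the picture viewer there is one more tool, called as name(argument=value, ...), one argument or row to a line, values as JSON. jog_arm: Moves the arm, as the interface text tells. Its arguments: {"type":"object","properties":{"commands":{"type":"array"},"gripper":{"type":"number"}},"required":["commands"]}

```bash
mkdir -p pics; ls; cat > h.py <<'E'
from plant import ctrl
import numpy as np, cv2
from scipy.spatial.transform import Rotation as R
def save(s,n): cv2.imwrite(f'pics/{n}.png', cv2.cvtColor(s['image'],cv2.COLOR_RGB2BGR))
E
python3 - <<'E'
from h import *
o=ctrl.get_obs(); print(o)
for c in ['scene','top','wrist']:
    s=ctrl.snapshot(c); save(s,c+'0')
    print(c,{k:np.round(v,4).tolist() for k,v in s.items() if k!='image' and not isinstance(v,str)})
    for q in ['red_spool','green_spool','blue_spool','beeswax','dark_rack','pale_rack']:
        for d in ctrl.search_frame(c,q): print(c,q,round(d['confidence'],2),np.round(np.array(d['position'])*[512,384],1))
E
```

```text
pics
{'clock': 0.0, 'joint_pos': array([-4.84652643e+01,  2.05904444e+01,  6.33580090e-01, -2.20851306e-02,
       -7.01344973e+01, -1.65039771e+01]), 'qvel': array([ 0.0177699 ,  0.08468346, -0.0386238 ,  0.0440949 , -0.08428721,
       -0.02621223]), 'tau': array([ 1.76365966e-04, -5.82722747e+01,  2.93052703e+01,  6.99711934e+00,
        6.84271901e-03, -1.30273766e-04]), 'tool_pos': array([ 0.28534437, -0.61118153,  0.22562621]), 'orientation': array([ 1.79906504e+02, -6.05092294e-03, -1.54976758e+02]), 'force': array([-0.37988714, -0.61007362, -0.1540351 ]), 'moment': array([-0.00680808, -0.01894986, -0.02530992]), 'opening': 0.08762658322918832}
scene {'mtx': [[351.6053, 0.0, 255.3451], [0.0, 351.6053, 192.3638], [0.0, 0.0, 1.0]], 'position': [-0.1763, 0.637, 0.5573], 'orientation': [60.3418, -0.1269, -133.7186]}
scene red_spool 0.7 [269.3 167.1]
scene red_spool 0.7 [277.6 207.4]
scene red_spool 0.68 [301.9 192.4]
scene red_spool 0.53 [276.1 180.4]
scene green_spool 0.7 [294.4 177.4]
scene blue_spool 0.61 [316.1 164.5]
scene blue_spool 0.22 [197.4 222.3]
scene beeswax 0.44 [328.  162.5]
scene dark_rack 0.98 [295.9 192.3]
scene pale_rack 0.7 [197.4 222.6]
top {'mtx': [[422.1653, 0.0, 253.4151], [0.0, 422.1653, 190.6926], [0.0, 0.0, 1.0]], 'position': [0.3945, 0.0154, 1.0438], 'orientation': [5.0302, -1.9654, -90.8797]}
top red_spool 0.95 [307.2 150.1]
top red_spool 0.68 [281.  195.8]
top red_spool 0.6 [238.6 230.1]
top green_spool 0.56 [314.  200.4]
top green_spool 0.38 [377.4 215.1]
top blue_spool 0.79 [346.5 202.7]
top beeswax 0.65 [375.7 205.2]
top dark_rack 0.77 [326.8 198.2]
top pale_rack 0.7 [171.3 181.4]
wrist {'mtx': [[326.1602, 0.0, 254.9407], [0.0, 326.1602, 190.4288], [0.0, 0.0, 1.0]], 'hand_eye': [[-0.0002, 0.9676, 0.2526, 0.0675], [1.0, 0.0, 0.0008, 0.0004], [0.0008, 0.2526, -0.9676, -0.158], [0.0, 0.0, 0.0, 1.0]]}
```

```bash
python3 - <<'E'
import cv2
for n in ['top0','scene0']:
    a=cv2.imread(f'pics/{n}.png'); a=a[110:260,90:420] if n=='top0' else a[120:280,130:400]
    cv2.imwrite(f'pics/{n}_z.png',cv2.resize(a,(780,int(780*a.shape[0]/a.shape[1])),interpolation=cv2.INTER_CUBIC))
E
```

```text
(no output)
```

View pics/top0.png

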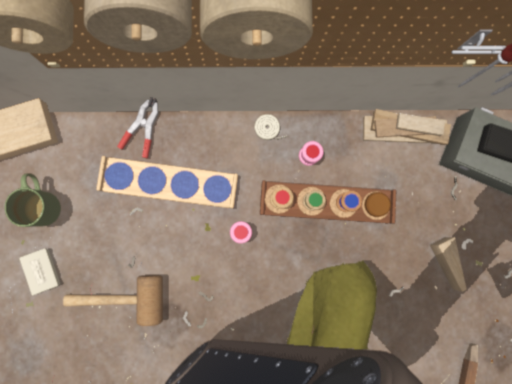

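View pics/scene0.png

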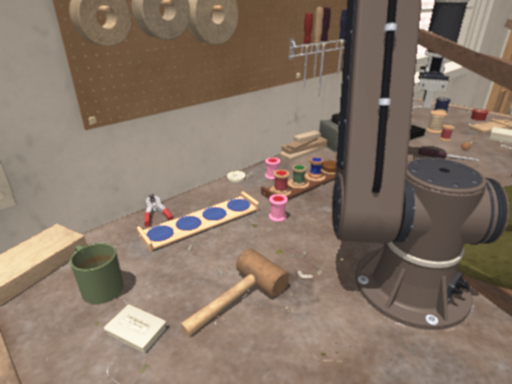

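```bash
ls pics
```

```text
scene0.png
scene0_z.png
top0.png
top0_z.png
wrist0.png
```

View pics/top0_z.png

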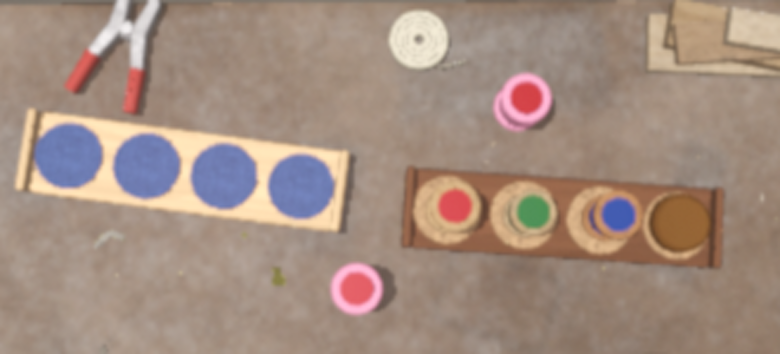

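View pics/scene0_z.png

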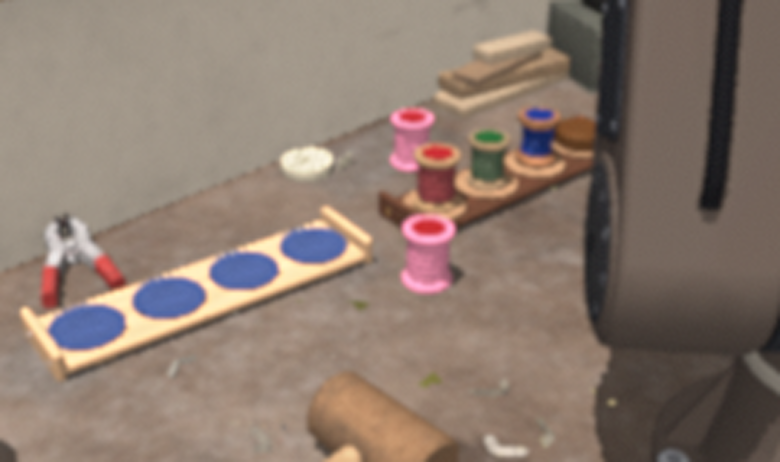

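The top view shows the dark rack at right with red, green, blue and wax from left to right, at columns 281 to 376 and row ~200. The empty pale rack is at left, with discs at columns 119, 152, 184 and 217. The two pink spools at (312,152) and (241,232) are look-alikes. On the pale rack, left to right, the order should be wax, blue, green, red.

```bash
cat >> h.py <<'E'
def ray(s,px,obs=None):
    K=s['mtx']; u=np.array(px,float)
    d=np.array([(u[0]-K[0,2])/K[0,0], -(u[1]-K[1,2])/K[1,1], -1.])
    if 'hand_eye' in s:
        H=np.array(s['hand_eye']); Rt=R.from_euler('xyz',obs['orientation'],degrees=True).as_matrix()
        return Rt@H[:3,3]+obs['tool_pos'], Rt@H[:3,:3]@d
    Rc=R.from_euler('xyz',s['orientation'],degrees=True).as_matrix()
    return np.array(s['position']),Rc@d
def at(s,px,z,obs=None):
    c,d=ray(s,px,obs); return c+d*(z-c[2])/d[2]
def blobs(img,lo,hi,amin=40):
    hsv=cv2.cvtColor(img,cv2.COLOR_RGB2HSV); m=cv2.inRange(hsv,np.array(lo),np.array(hi))
    n,l,st,ce=cv2.connectedComponentsWithStats(m)
    return [(ce[i],st[i,4]) for i in range(1,n) if st[i,4]>=amin]
def tri(rays):
    A=np.zeros((3,3));b=np.zeros(3)
    for c,d in rays:
        d=d/np.linalg.norm(d);P=np.eye(3)-np.outer(d,d);A+=P;b+=P@c
    return np.linalg.solve(A,b)
E
python3 - <<'E'
from h import *
s=ctrl.snapshot('top'); c=ctrl.snapshot('scene')
for n,q,z in [('bl',([100,80,50],[130,255,255]),.018),]:
    for p,a in blobs(s['image'],*q): print('top blue',p.round(1),a,at(s,p,.018).round(4),at(s,p,.076).round(4))
    for p,a in blobs(c['image'],*q): print('scene blue',p.round(1),a)
for n,q,z in [('red',([0,150,120],[6,255,255]),.078),('red2',([172,150,120],[180,255,255]),.078),('green',([55,80,60],[85,255,255]),.073),('wax',([8,150,60],[18,255,160]),.04)]:
    for p,a in blobs(s['image'],*q,30): print(n,p.round(1),a,at(s,p,z).round(4))
E
```

```text
top blue [118.5 175.8] 531 [0.5246 0.3053 0.018 ] [0.5173 0.2889 0.076 ]
top blue [151.5 180. ] 518 [0.5134 0.2259 0.018 ] [0.5067 0.214  0.076 ]
top blue [184.1 184.4] 513 [0.5018 0.147  0.018 ] [0.4958 0.1396 0.076 ]
top blue [216.9 188.7] 507 [0.4902 0.0678 0.018 ] [0.4848 0.0649 0.076 ]
top blue [351.2 200.6] 144 [ 0.457  -0.2609  0.018 ] [ 0.4535 -0.2453  0.076 ]
scene blue [342.4  27.8] 52
scene blue [441.6 104.5] 53
scene blue [315.3 169. ] 72
scene blue [238.  204.5] 178
scene blue [214.  213.2] 199
scene blue [188.  222.8] 236
scene blue [159.7 232.8] 266
red [125.8 139.1] 32 [0.6017 0.2727 0.078 ]
red2 [312.3 151. ] 114 [ 0.57   -0.1577  0.078 ]
red2 [281.9 197. ] 104 [ 0.4636 -0.0844  0.078 ]
green [315.3 199.4] 121 [ 0.4575 -0.1624  0.073 ]
wax [377.6 204. ] 462 [ 0.4466 -0.3189  0.04  ]
```

jog_arm(
  commands=[
    {"roll": -0.133,"z": -1},
    {"roll": -0.133,"z": -1},
    {"roll": -0.133,"z": -1},
    {"roll": -0.133,"z": -1},
    {"roll": -0.133,"z": -1},
    {"roll": -0.133},
    {"roll": -0.133},
    {"roll": -0.133},
    {},
  ],
)

```text
validation failed for argument at $.co...
```

jog_arm(
  commands=[
    {"x": 0,"y": 0,"z": -1,"roll": -0.133},
    {"x": 0,"y": 0,"z": -1,"roll": -0.133},
    {"x": 0,"y": 0,"z": -1,"roll": -0.133},
    {"x": 0,"y": 0,"z": -1,"roll": -0.133},
    {"x": 0,"y": 0,"z": -1,"roll": -0.133},
    {"x": 0,"y": 0,"z": 0,"roll": -0.133},
    {"x": 0,"y": 0,"z": 0,"roll": -0.133},
    {"x": 0,"y": 0,"z": 0,"roll": -0.133},
    {"x": 0,"y": 0,"z": 0,"roll": 0},
  ],
)

```text
clock: 2.05
tool_pos: [0.2856, -0.6116, 0.2766]
orientation: [-180.0, -0.0, -93.9]
force: [0.2, -0.4, -0.7]
opening: 0.0874
```

jog_arm(
  commands=[
    {"x": -4.2,"y": -1.4,"z": 0,"roll": 0},
    {"x": -4.2,"y": -1.4,"z": 0,"roll": 0},
    {"x": -4.2,"y": -1.4,"z": 0,"roll": 0},
    {"x": -4.2,"y": -1.4,"z": 0,"roll": 0},
    {"x": -4.2,"y": -1.4,"z": 0,"roll": 0},
    {"x": -4.2,"y": -1.4,"z": 0,"roll": 0},
    {"x": -4.2,"y": -1.4,"z": 0,"roll": 0},
    {"x": -4.2,"y": -1.4,"z": 0,"roll": 0},
    {"x": -4.2,"y": -1.4,"z": 0,"roll": 0},
    {"x": -4.2,"y": -1.4,"z": 0,"roll": 0},
    {"x": 0,"y": 0,"z": 0,"roll": 0},
  ],
)

```text
clock: 3.15
tool_pos: [0.4562, -0.1987, 0.2769]
orientation: [-179.9, 0.0, -94.0]
force: [-0.7, -0.3, 0.9]
opening: 0.0878
```

```bash
cat > w.py <<'E'
from h import *
import sys,pickle
n=sys.argv[1]
o=ctrl.get_obs(); s=ctrl.snapshot('wrist'); save(s,n); print(o['clock'],o['tool_pos'],o['orientation'],np.abs(o['qvel']).max())
pickle.dump((o,s),open(n+'.pkl','wb'))
for q in sys.argv[2:]:
    for d in ctrl.search_frame('wrist',q): print(q,round(d['confidence'],2),np.round(np.array(d['position'])*[512,384],1))
E
python3 w.py wr1 red_spool green_spool blue_spool beeswax
```

```text
3.15 [ 0.45619162 -0.19872636  0.27693155] [-1.79923146e+02  3.00458387e-02 -9.39968471e+01] 4.893936851931066
red_spool 0.94 [162.8 196.6]
red_spool 0.7 [309.9 293.9]
red_spool 0.68 [252.8 239. ]
green_spool 0.85 [254.1 195.8]
blue_spool 0.6 [252.1 124.5]
beeswax 0.96 [254.   55.2]
```

View pics/wr1.png

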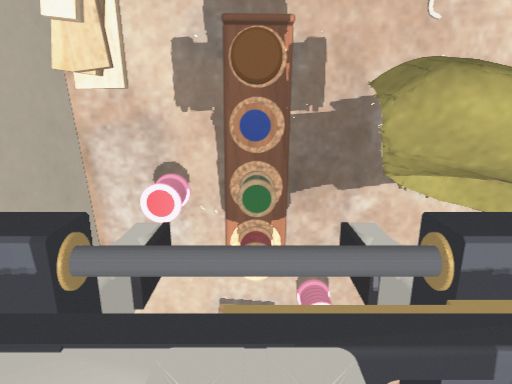

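jog_arm(
  commands=[
    {"x": -3,"y": 0,"z": 0,"roll": 0},
    {"x": -3,"y": 0,"z": 0,"roll": 0},
    {"x": 0,"y": 0,"z": 0,"roll": 0},
    {"x": 0,"y": 0,"z": 0,"roll": 0},
  ],
)

```text
clock: 3.8
tool_pos: [0.4586, -0.1432, 0.2767]
orientation: [-180.0, -0.0, -94.1]
force: [-0.6, -0.2, -0.5]
opening: 0.0874
```

```bash
python3 w.py wr2 red_spool green_spool blue_spool beeswax
python3 - <<'E'
from h import *
import pickle
s=ctrl.snapshot('top'); pickle.dump((None,s),open('top.pkl','wb'))
V={k:pickle.load(open(k+'.pkl','rb')) for k in ['wr1','wr2','top']}
Q={'blue':([105,120,40],[130,255,255]),'red':([0,170,60],[5,255,255]),'red2':([172,150,60],[180,255,255]),'green':([50,80,30],[85,255,255]),'wax':([8,120,30],[18,255,120])}
zz={'blue':.076,'red':.078,'red2':.078,'green':.073,'wax':.04}
for k,(o,s) in V.items():
    for q in Q:
        for p,a in blobs(s['image'],*Q[q],80): print(k,q,p.round(1),a,at(s,p,zz[q],o).round(4))
E
```

```text
3.8 [ 0.45855916 -0.14315963  0.27666506] [-1.79992894e+02 -5.81236839e-03 -9.40666092e+01] 0.8440645035032969
red_spool 0.88 [160.  153.3]
red_spool 0.77 [321.3 285.1]
red_spool 0.61 [249.7 214.2]
green_spool 0.82 [249.2 149.5]
blue_spool 0.82 [251.2  70.5]
blue_spool 0.53 [250.6 211.8]
beeswax 0.82 [252.5  12.1]
beeswax 0.21 [262.9  92.9]
wr1 blue [254.7 125. ] 721 [ 0.4536 -0.2455  0.076 ]
wr1 green [256.3 198.4] 622 [ 0.4576 -0.1621  0.073 ]
wr1 wax [256.2  55.3] 2125 [ 0.4468 -0.3204  0.04  ]
wr2 blue [252.7  70.7] 825 [ 0.4538 -0.2453  0.076 ]
wr2 red2 [253.9 218.5] 574 [ 0.4641 -0.0843  0.078 ]
wr2 green [254.6 150.8] 703 [ 0.4578 -0.1618  0.073 ]
wr2 wax [254.3  14.4] 1495 [ 0.4479 -0.3068  0.04  ]
top wax [380.1  14.1] 2686 [ 0.9227 -0.3449  0.04  ]
top wax [475.4  11.1] 368 [ 0.9314 -0.5889  0.04  ]
```

View pics/wr2.png

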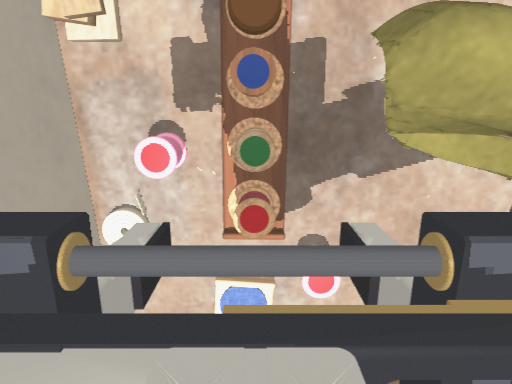

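jog_arm(
  commands=[
    {"x": -4.45,"y": -0.2,"z": 0,"roll": 0},
    {"x": -4.45,"y": -0.2,"z": 0,"roll": 0},
    {"x": -4.45,"y": -0.2,"z": 0,"roll": 0},
    {"x": -4.45,"y": -0.2,"z": 0,"roll": 0},
    {"x": -4.45,"y": -0.2,"z": 0,"roll": 0},
    {"x": -4.45,"y": -0.2,"z": 0,"roll": 0},
    {"x": -4.45,"y": -0.2,"z": 0,"roll": 0},
    {"x": -4.45,"y": -0.2,"z": 0,"roll": 0},
    {"x": -4.45,"y": -0.2,"z": 0,"roll": 0},
    {"x": -4.45,"y": -0.2,"z": 0,"roll": 0},
    {"x": 0,"y": 0,"z": 0,"roll": 0.073},
    {"x": 0,"y": 0,"z": 0,"roll": 0},
  ],
)

```text
clock: 5.3
tool_pos: [0.5098, 0.3007, 0.2756]
orientation: [179.9, -0.1, -98.2]
force: [0.2, -0.1, -0.2]
opening: 0.0878
```

```bash
python3 w.py wr3 pale_rack
python3 - <<'E'
from h import *
import pickle
t=ctrl.snapshot('top'); save(t,'top3')
o,s=pickle.load(open('wr3.pkl','rb'))
B=([100,80,40],[130,255,255])
for p,a in blobs(s['image'],*B,300): print('wr3',p.round(1),a,at(s,p,.018,o).round(4))
o1,s1=pickle.load(open('wr1.pkl','rb')); o2,s2=pickle.load(open('wr2.pkl','rb'))
print('red',tri([ray(s2,[253.9,218.5],o2),ray(t,[281.9,197.])]))
print('green',tri([ray(s1,[256.3,198.4],o1),ray(s2,[254.6,150.8],o2),ray(t,[315.3,199.4])]))
print('blue',tri([ray(s1,[254.7,125],o1),ray(s2,[252.7,70.7],o2)]), at(t,[351.2,200.6],.076))
print('wax',tri([ray(s1,[256.2,55.3],o1),ray(t,[377.6,204])]))
E
```

```text
5.3 [0.50984387 0.3007218  0.2755629 ] [ 1.79943678e+02 -8.14857610e-02 -9.82047894e+01] 4.793952800860128
pale_rack 0.76 [239.5  93.6]
wr3 [242.1  30.1] 2866 [0.5028 0.1472 0.018 ]
wr3 [242.7 100.8] 2460 [0.5142 0.226  0.018 ]
wr3 [243.2 164.8] 2142 [0.5258 0.3049 0.018 ]
red [ 0.46391232 -0.08433044  0.07791571]
green [ 0.45760986 -0.16214484  0.07354052]
blue [ 0.45370529 -0.24541006  0.07513733] [ 0.45338493 -0.24535869  0.076     ]
wax [ 0.44681025 -0.32144431  0.03228374]
```

View pics/wr3.png

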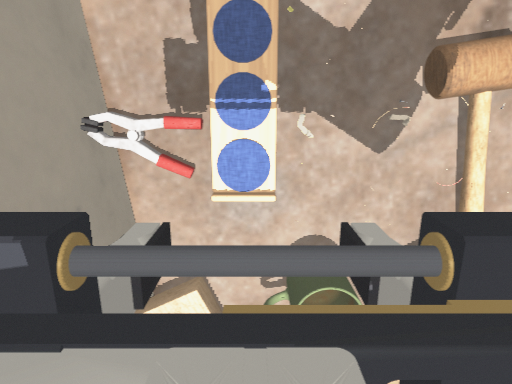

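```bash
cat > mv.py <<'E'
from h import *
import sys
x,y,z,psi=map(float,sys.argv[1:5])
o=ctrl.get_obs(); p=o['tool_pos']; a=np.radians(o['orientation'][2])
d=np.array([x,y,z])-p
dx=d@[np.cos(a),np.sin(a),0]; dy=d@[np.sin(a),-np.cos(a),0]; dz=-d[2]
dps=(psi-o['orientation'][2]+180)%360-180
print(o['clock'],p.round(4),o['orientation'].round(2),'force',o['force'].round(1),'open',round(o['opening'],4))
print('total cm x %.2f y %.2f z %.2f roll %.3f'%(dx*100,dy*100,dz*100,-np.radians(dps)))
for n in (8,9,10,11): print(n,'x %.3f y %.3f z %.3f norm %.2f'%(dx*100/n,dy*100/n,dz*100/n,np.linalg.norm([dx,dy,dz])*100/n))
E
python3 mv.py .464 -.0843 .12 -94.1
```

```text
5.45 [0.5099 0.2991 0.2766] [ 1.800e+02 -1.000e-02 -9.814e+01] force [-0.2  0.4  0.2] open 0.0879
total cm x 38.61 y -0.88 z 15.66 roll -0.071
8 x 4.826 y -0.110 z 1.958 norm 5.21
9 x 4.290 y -0.098 z 1.740 norm 4.63
10 x 3.861 y -0.088 z 1.566 norm 4.17
11 x 3.510 y -0.080 z 1.424 norm 3.79
```

jog_arm(
  commands=[
    {"x": 3.86,"y": -0.088,"z": 1.566,"roll": 0},
    {"x": 3.86,"y": -0.088,"z": 1.566,"roll": 0},
    {"x": 3.86,"y": -0.088,"z": 1.566,"roll": 0},
    {"x": 3.86,"y": -0.088,"z": 1.566,"roll": 0},
    {"x": 3.86,"y": -0.088,"z": 1.566,"roll": 0},
    {"x": 3.86,"y": -0.088,"z": 1.566,"roll": 0},
    {"x": 3.86,"y": -0.088,"z": 1.566,"roll": 0},
    {"x": 3.86,"y": -0.088,"z": 1.566,"roll": 0},
    {"x": 3.86,"y": -0.088,"z": 1.566,"roll": 0},
    {"x": 3.86,"y": -0.088,"z": 1.566,"roll": 0},
    {"x": 0,"y": 0,"z": 0,"roll": -0.071},
    {"x": 0,"y": 0,"z": 0,"roll": 0},
  ],
)

```text
clock: 6.65
tool_pos: [0.4628, -0.0853, 0.1201]
orientation: [-180.0, -0.0, -94.2]
force: [0.2, 0.1, -0.2]
opening: 0.0876
```

```bash
python3 mv.py .464 -.0843 .054 -94.1
```

```text
6.65 [ 0.4628 -0.0853  0.1201] [-1.7999e+02 -1.0000e-02 -9.4200e+01] force [ 0.2  0.1 -0.2] open 0.0876
total cm x -0.10 y -0.11 z 6.61 roll -0.002
8 x -0.013 y -0.014 z 0.826 norm 0.83
9 x -0.012 y -0.013 z 0.734 norm 0.73
10 x -0.010 y -0.011 z 0.661 norm 0.66
11 x -0.009 y -0.010 z 0.601 norm 0.60
```

jog_arm(
  commands=[
    {"x": -0.05,"y": -0.05,"z": 1.65,"roll": 0},
    {"x": 0,"y": 0,"z": 1.65,"roll": 0},
    {"x": 0,"y": 0,"z": 1.65,"roll": 0},
    {"x": 0,"y": 0,"z": 1.65,"roll": 0},
    {"x": 0,"y": 0,"z": 0,"roll": 0},
    {"x": 0,"y": 0,"z": 0,"roll": 0},
    {"x": 0,"y": 0,"z": 0,"roll": 0},
  ],
)

```text
clock: 7.35
tool_pos: [0.4649, -0.0826, 0.0551]
orientation: [-179.9, 0.0, -94.1]
force: [-0.1, -0.6, 0.2]
opening: 0.0874
```

jog_arm(
  commands=[
    {"x": 0,"y": 0,"z": 0,"roll": 0},
    {"x": 0,"y": 0,"z": 0,"roll": 0},
    {"x": 0,"y": 0,"z": 0,"roll": 0},
    {"x": 0,"y": 0,"z": 0,"roll": 0},
    {"x": 0,"y": 0,"z": 0,"roll": 0},
    {"x": 0,"y": 0,"z": 0,"roll": 0},
    {"x": 0,"y": 0,"z": 0,"roll": 0},
    {"x": 0,"y": 0,"z": 0,"roll": 0},
  ],
  gripper=4.0,
)

```text
clock: 8.15
tool_pos: [0.464, -0.0829, 0.054]
orientation: [180.0, -0.0, -94.1]
force: [-0.7, 1.6, 0.9]
opening: 0.045
```

jog_arm(
  commands=[
    {"x": 0,"y": 0,"z": 0,"roll": 0},
    {"x": 0,"y": 0,"z": 0,"roll": 0},
  ],
)

```text
clock: 8.35
tool_pos: [0.464, -0.083, 0.0539]
orientation: [180.0, -0.0, -94.1]
force: [-0.1, -0.2, 1.7]
opening: 0.045
```

```bash
python3 w.py wr4 red_spool; python3 mv.py .464 -.0843 .054 -94.1; python3 - <<'E'
from h import *
save(ctrl.snapshot('scene'),'sc4')
import cv2
a=cv2.imread('pics/sc4.png')[130:240,200:400]; cv2.imwrite('pics/sc4z.png',cv2.resize(a,(800,440),interpolation=cv2.INTER_CUBIC))
E
```

```text
8.35 [ 0.46396325 -0.08296119  0.05394611] [ 1.79988883e+02 -3.85480077e-03 -9.41266786e+01] 0.0899280866128539
red_spool 0.7 [253.7 229.5]
red_spool 0.61 [ 45.2 102.9]
8.45 [ 0.464 -0.083  0.054] [179.99  -0.   -94.12] force [-0.8  0.5  1.1] open 0.0446
total cm x 0.13 y -0.01 z -0.00 roll -0.000
8 x 0.017 y -0.001 z -0.001 norm 0.02
9 x 0.015 y -0.001 z -0.001 norm 0.01
10 x 0.013 y -0.001 z -0.000 norm 0.01
11 x 0.012 y -0.001 z -0.000 norm 0.01
```

View pics/wr4.png

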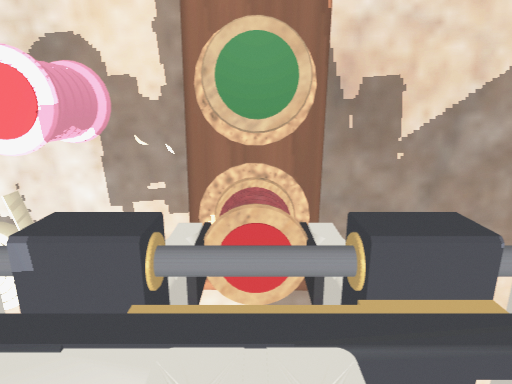

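View pics/sc4z.png

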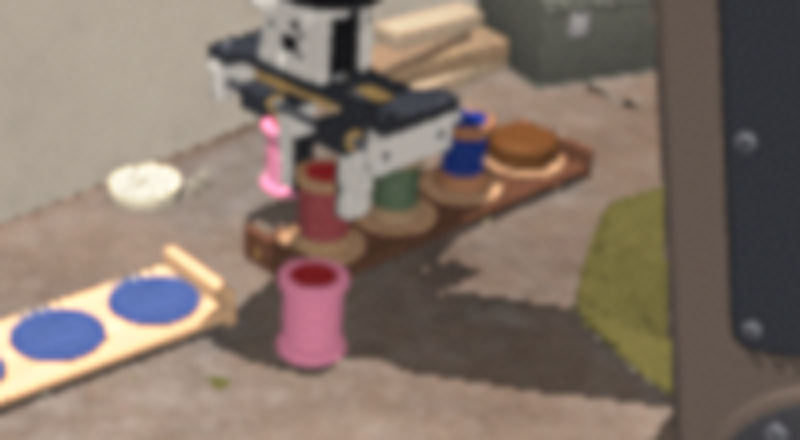

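jog_arm(
  commands=[
    {"x": 0,"y": 0,"z": -1,"roll": 0},
    {"x": 0,"y": 0,"z": -2,"roll": 0},
    {"x": 0,"y": 0,"z": -2,"roll": 0},
    {"x": 0,"y": 0,"z": -2,"roll": 0},
    {"x": 0,"y": 0,"z": 0,"roll": 0},
    {"x": 0,"y": 0,"z": 0,"roll": 0},
  ],
)

```text
clock: 9.1
tool_pos: [0.4643, -0.0828, 0.1246]
orientation: [-179.9, 0.0, -94.1]
force: [-0.5, 0.4, -1.5]
opening: 0.0446
```

```bash
python3 w.py wr5 red_spool; python3 mv.py .4908 .0682 .125 -98.3
```

```text
9.1 [ 0.46428797 -0.08279168  0.1246023 ] [-1.79916647e+02  3.90549788e-02 -9.41342925e+01] 1.1970447316637103
red_spool 0.95 [250.7 227.9]
red_spool 0.68 [ 92.6 103. ]
9.2 [ 0.4635 -0.083   0.1235] [179.95  -0.   -94.13] force [-0.3  0.1 -1.1] open 0.0452
total cm x -15.27 y -1.63 z -0.15 roll 0.073
8 x -1.909 y -0.204 z -0.018 norm 1.92
9 x -1.697 y -0.181 z -0.016 norm 1.71
10 x -1.527 y -0.163 z -0.015 norm 1.54
11 x -1.388 y -0.148 z -0.013 norm 1.40
```

View pics/wr5.png

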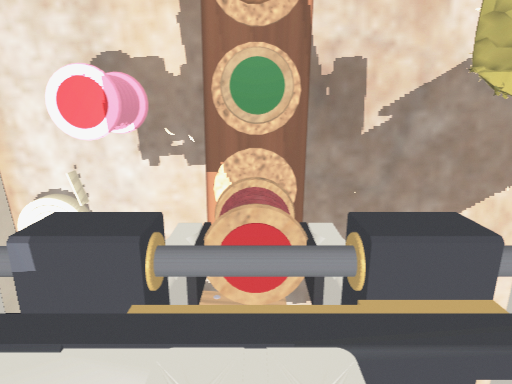

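```bash
python3 - <<'E'
from h import *
import pickle
o,s=pickle.load(open('wr5.pkl','rb'))
H=np.array(s['hand_eye']);K=s['mtx']
def proj(p):
    c=H[:3,:3].T@(np.array(p)-H[:3,3]); return K[0,0]*c[0]/-c[2]+K[0,2], -K[1,1]*c[1]/-c[2]+K[1,2]
for x in (-.011,0,.011): print(x,[np.round(proj([x,y,-.024]),1) for y in(-.025,0,.025)], np.round(proj([x-.025,0,-.024]),1),np.round(proj([x+.025,0,-.024]),1))
hsv=cv2.cvtColor(s['image'],cv2.COLOR_RGB2HSV);m=cv2.inRange(hsv,np.array([172,150,60]),np.array([180,255,255]))
ys,xs=np.nonzero(m[200:310,190:330]); print(ys.min()+200,ys.max()+200,xs.min()+190,xs.max()+190)
E
python3 -c "
import cv2
a=cv2.imread('pics/wr5.png')[170:310,180:340]; cv2.imwrite('pics/wr5z.png',cv2.resize(a,None,fx=4,fy=4))"
```

```text
-0.011 [array([200.1, 281.9]), array([254.7, 281.9]), array([309.3, 281.9])] [254.7 328.9] [254.7 230.8]
0 [array([199.1, 259.9]), array([254.7, 259.9]), array([310.3, 260. ])] [254.7 308.7] [254.7 206.8]
0.011 [array([198. , 237.1]), array([254.7, 237.1]), array([311.4, 237.1])] [254.7 287.7] [254.7 181.9]
223 291 222 289
```

View pics/wr5z.png

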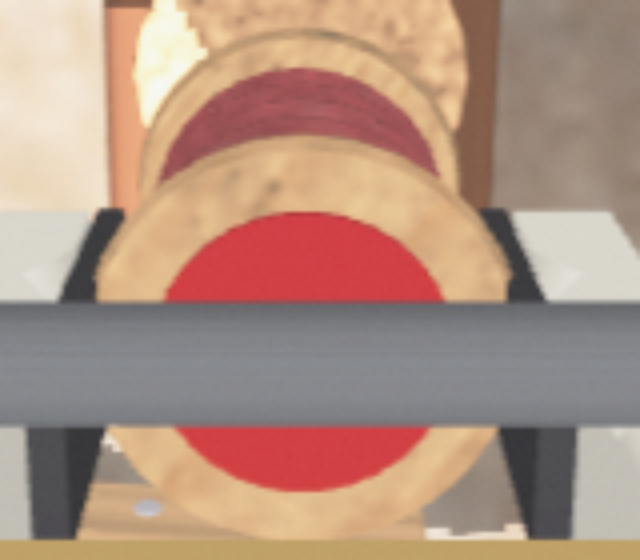

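jog_arm(
  commands=[
    {"x": -2.2,"y": -0.233,"z": 0,"roll": 0},
    {"x": -2.2,"y": -0.233,"z": 0,"roll": 0},
    {"x": -2.2,"y": -0.233,"z": 0,"roll": 0},
    {"x": -2.2,"y": -0.233,"z": 0,"roll": 0},
    {"x": -2.2,"y": -0.233,"z": 0,"roll": 0},
    {"x": -2.2,"y": -0.233,"z": 0,"roll": 0},
    {"x": -2.2,"y": -0.233,"z": 0,"roll": 0},
    {"x": 0,"y": 0,"z": 0,"roll": 0.073},
    {"x": 0,"y": 0,"z": 0,"roll": 0},
    {"x": 0,"y": 0,"z": 0,"roll": 0},
    {"x": 0,"y": 0,"z": 0,"roll": 0},
  ],
)

```text
clock: 10.3
tool_pos: [0.4911, 0.069, 0.1236]
orientation: [180.0, -0.0, -98.3]
force: [-0.2, 0.6, -0.3]
opening: 0.0448
```

```bash
python3 mv.py .4908 .0695 .055 -98.3;python3 w.py wr6 red_spool
```

```text
10.3 [0.4911 0.069  0.1236] [ 1.7996e+02 -3.0000e-02 -9.8260e+01] force [-0.2  0.6 -0.3] open 0.0448
total cm x -0.04 y 0.04 z 6.86 roll 0.001
8 x -0.005 y 0.005 z 0.857 norm 0.86
9 x -0.005 y 0.004 z 0.762 norm 0.76
10 x -0.004 y 0.004 z 0.686 norm 0.69
11 x -0.004 y 0.003 z 0.624 norm 0.62
10.3 [0.49109838 0.06901299 0.12359635] [ 1.79960414e+02 -2.94437874e-02 -9.82552325e+01] 0.26331921623533994
red_spool 0.79 [392.9 102.1]
red_spool 0.64 [251.8 227.5]
red_spool 0.23 [262.4  11.3]
```

View pics/wr6.png

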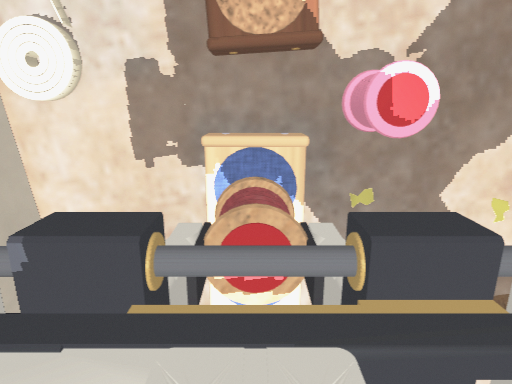

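jog_arm(
  commands=[
    {"x": 0,"y": 0,"z": 2,"roll": 0},
    {"x": 0,"y": 0,"z": 2,"roll": 0},
    {"x": 0,"y": 0,"z": 1.4,"roll": 0},
    {"x": 0,"y": 0,"z": 0.7,"roll": 0},
    {"x": 0,"y": 0,"z": 0.4,"roll": 0},
    {"x": 0,"y": 0,"z": 0.3,"roll": 0},
    {"x": 0,"y": 0,"z": 0,"roll": 0},
    {"x": 0,"y": 0,"z": 0,"roll": 0},
    {"x": 0,"y": 0,"z": 0,"roll": 0},
  ],
)

```text
clock: 11.3
tool_pos: [0.4917, 0.0697, 0.0565]
orientation: [-180.0, 0.0, -98.3]
force: [0.7, 0.1, -0.7]
opening: 0.0453
```

jog_arm(
  commands=[
    {"x": 0,"y": 0,"z": 0.1,"roll": 0},
    {"x": 0,"y": 0,"z": 0.05,"roll": 0},
    {"x": 0,"y": 0,"z": 0,"roll": 0},
  ],
)

```text
clock: 11.6
tool_pos: [0.4914, 0.0695, 0.0545]
orientation: [-180.0, 0.0, -98.3]
force: [-0.2, 0.5, -0.3]
opening: 0.0449
```

jog_arm(
  commands=[
    {"x": 0,"y": 0,"z": 0.05,"roll": 0},
    {"x": 0,"y": 0,"z": 0.05,"roll": 0},
    {"x": 0,"y": 0,"z": 0,"roll": 0},
  ],
)

```text
clock: 11.9
tool_pos: [0.4917, 0.0695, 0.0539]
orientation: [-180.0, -0.0, -98.3]
force: [-1.3, 1.3, 5.0]
opening: 0.0453
```

jog_arm(
  commands=[
    {"x": 0,"y": 0,"z": 0,"roll": 0},
    {"x": 0,"y": 0,"z": 0,"roll": 0},
    {"x": 0,"y": 0,"z": 0,"roll": 0},
    {"x": 0,"y": 0,"z": 0,"roll": 0},
    {"x": 0,"y": 0,"z": 0,"roll": 0},
    {"x": 0,"y": 0,"z": -2,"roll": 0},
    {"x": 0,"y": 0,"z": -4,"roll": 0},
    {"x": 0,"y": 0,"z": -2,"roll": 0},
    {"x": 0,"y": 0,"z": 0,"roll": 0},
    {"x": 0,"y": 0,"z": 0,"roll": 0},
  ],
  gripper=8.5,
)

```text
clock: 12.9
tool_pos: [0.4914, 0.0696, 0.1336]
orientation: [-180.0, 0.1, -98.3]
force: [-0.7, -0.7, -0.2]
opening: 0.0848
```

```bash
python3 mv.py .4577 -.162 .125 -94.1;python3 w.py wr7 red_spool; python3 - <<'E'
from h import *
s=ctrl.snapshot('top'); save(s,'top7')
a=cv2.imread('pics/top7.png')[110:260,90:420]
cv2.imwrite('pics/top7z.png',cv2.resize(a,(780,354),interpolation=cv2.INTER_CUBIC))
E
```

```text
12.9 [0.4914 0.0696 0.1336] [-1.7997e+02  5.0000e-02 -9.8320e+01] force [-0.7 -0.7 -0.2] open 0.0848
total cm x 23.40 y -0.02 z 0.86 roll -0.074
8 x 2.925 y -0.003 z 0.108 norm 2.93
9 x 2.600 y -0.003 z 0.096 norm 2.60
10 x 2.340 y -0.002 z 0.086 norm 2.34
11 x 2.128 y -0.002 z 0.078 norm 2.13
12.9 [0.49135455 0.06959722 0.13361122] [-1.79967625e+02  5.01510416e-02 -9.83238783e+01] 1.2498818709776602
red_spool 0.76 [252.2 199.2]
red_spool 0.65 [386.7 100.5]
```

View pics/wr7.png

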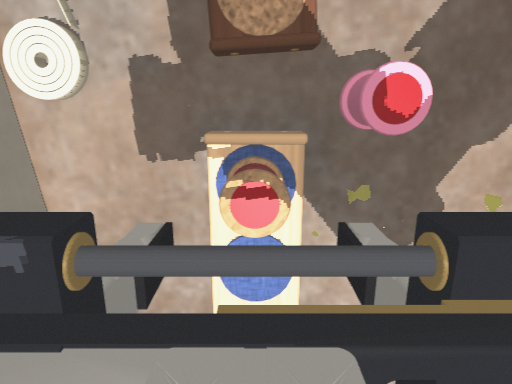

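View pics/top7z.png

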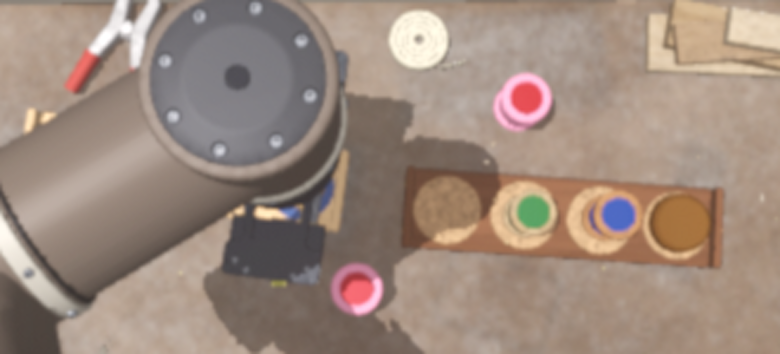

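Red stands centred on the rightmost pale disc, with its label at (255,204) in the wrist view. Green is next.

jog_arm(
  commands=[
    {"x": 3.34,"y": 0,"z": 0.12,"roll": 0},
    {"x": 3.34,"y": 0,"z": 0.12,"roll": 0},
    {"x": 3.34,"y": 0,"z": 0.12,"roll": 0},
    {"x": 3.34,"y": 0,"z": 0.12,"roll": 0},
    {"x": 3.34,"y": 0,"z": 0.12,"roll": 0},
    {"x": 3.34,"y": 0,"z": 0.12,"roll": 0},
    {"x": 3.34,"y": 0,"z": 0.12,"roll": 0},
    {"x": 0,"y": 0,"z": 0,"roll": -0.074},
    {"x": 0,"y": 0,"z": 0,"roll": 0},
    {"x": 0,"y": 0,"z": 0,"roll": 0},
    {"x": 0,"y": 0,"z": 0,"roll": 0},
  ],
  gripper=8.7,
)

```text
clock: 14.15
tool_pos: [0.4576, -0.1614, 0.1248]
orientation: [180.0, -0.0, -94.1]
force: [-0.5, 0.3, -0.2]
opening: 0.0872
```

```bash
python3 mv.py .4577 -.162 .0495 -94.1 | head -2
```

```text
14.15 [ 0.4576 -0.1614  0.1248] [179.97  -0.   -94.1 ] force [-0.5  0.3 -0.2] open 0.0872
total cm x 0.06 y -0.01 z 7.53 roll -0.000
```

jog_arm(
  commands=[
    {"x": 0.06,"y": 0,"z": 2,"roll": 0},
    {"x": 0,"y": 0,"z": 2,"roll": 0},
    {"x": 0,"y": 0,"z": 2,"roll": 0},
    {"x": 0,"y": 0,"z": 1.5,"roll": 0},
    {"x": 0,"y": 0,"z": 0,"roll": 0},
    {"x": 0,"y": 0,"z": 0,"roll": 0},
    {"x": 0,"y": 0,"z": 0,"roll": 0},
  ],
)

```text
clock: 14.85
tool_pos: [0.4584, -0.1622, 0.0509]
orientation: [-179.9, -0.0, -94.0]
force: [0.1, -1.4, 0.8]
opening: 0.0871
```

jog_arm(
  commands=[
    {"x": 0,"y": 0,"z": 0,"roll": 0},
    {"x": 0,"y": 0,"z": 0,"roll": 0},
    {"x": 0,"y": 0,"z": 0,"roll": 0},
    {"x": 0,"y": 0,"z": 0,"roll": 0},
    {"x": 0,"y": 0,"z": 0,"roll": 0},
    {"x": 0,"y": 0,"z": 0,"roll": 0},
    {"x": 0,"y": 0,"z": 0,"roll": 0},
    {"x": 0,"y": 0,"z": 0,"roll": 0},
    {"x": 0,"y": 0,"z": 0,"roll": 0},
  ],
  gripper=3.5,
)

```text
clock: 15.75
tool_pos: [0.4577, -0.1624, 0.0501]
orientation: [-180.0, -0.0, -94.1]
force: [0.4, -0.7, 0.1]
opening: 0.0417
```

jog_arm(
  commands=[
    {"x": 0,"y": 0,"z": -1,"roll": 0},
    {"x": 0,"y": 0,"z": -2,"roll": 0},
    {"x": 0,"y": 0,"z": -3,"roll": 0},
    {"x": 0,"y": 0,"z": -3,"roll": 0},
    {"x": 0,"y": 0,"z": -2.5,"roll": 0},
    {"x": 0,"y": 0,"z": 0,"roll": 0},
    {"x": 0,"y": 0,"z": 0,"roll": 0},
  ],
)

```text
clock: 16.45
tool_pos: [0.4576, -0.1623, 0.1658]
orientation: [-179.9, 0.0, -94.1]
force: [-0.5, -0.9, -0.8]
opening: 0.0415
```

```bash
python3 w.py wr8 green_spool;python3 mv.py .5025 .1471 .165 -98.3
```

```text
16.45 [ 0.45757561 -0.16232043  0.16580947] [-1.79913674e+02  2.98036543e-02 -9.40801199e+01] 1.605401403536545
green_spool 0.74 [252.9 231. ]
16.55 [ 0.4568 -0.1624  0.1644] [ 1.7992e+02  1.0000e-02 -9.4080e+01] force [-0.2  0.4 -0.8] open 0.0413
total cm x -31.19 y -2.35 z -0.06 roll 0.074
8 x -3.899 y -0.294 z -0.007 norm 3.91
9 x -3.466 y -0.262 z -0.006 norm 3.48
10 x -3.119 y -0.235 z -0.006 norm 3.13
11 x -2.836 y -0.214 z -0.005 norm 2.84
```

View pics/wr8.png

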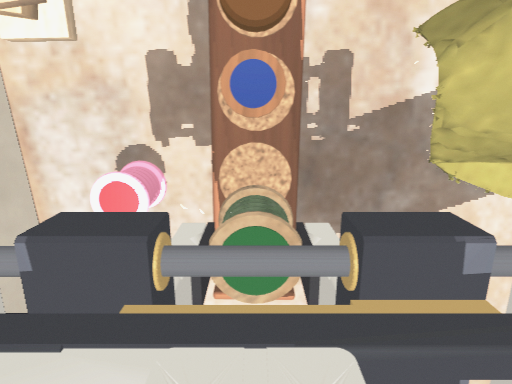

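jog_arm(
  commands=[
    {"x": -3.46,"y": -0.256,"z": 0,"roll": 0},
    {"x": -3.46,"y": -0.256,"z": 0,"roll": 0},
    {"x": -3.46,"y": -0.256,"z": 0,"roll": 0},
    {"x": -3.46,"y": -0.256,"z": 0,"roll": 0},
    {"x": -3.46,"y": -0.256,"z": 0,"roll": 0},
    {"x": -3.46,"y": -0.256,"z": 0,"roll": 0},
    {"x": -3.46,"y": -0.256,"z": 0,"roll": 0},
    {"x": -3.46,"y": -0.256,"z": 0,"roll": 0},
    {"x": -3.46,"y": -0.256,"z": 0,"roll": 0},
    {"x": 0,"y": 0,"z": 0,"roll": 0.074},
    {"x": 0,"y": 0,"z": 0,"roll": 0},
    {"x": 0,"y": 0,"z": 0,"roll": 0},
  ],
)

```text
clock: 17.75
tool_pos: [0.502, 0.146, 0.164]
orientation: [179.9, -0.1, -98.2]
force: [0.0, 0.2, 0.0]
opening: 0.0417
```

jog_arm(
  commands=[
    {"x": 0,"y": 0,"z": 3,"roll": 0},
    {"x": 0,"y": 0,"z": 3,"roll": 0},
    {"x": 0,"y": 0,"z": 2.5,"roll": 0},
    {"x": 0,"y": 0,"z": 1.5,"roll": 0},
    {"x": 0,"y": 0,"z": 0.8,"roll": 0},
    {"x": 0,"y": 0,"z": 0,"roll": 0},
    {"x": 0,"y": 0,"z": 0,"roll": 0},
    {"x": 0,"y": 0,"z": 0,"roll": 0},
  ],
)

```text
clock: 18.55
tool_pos: [0.5033, 0.1468, 0.0581]
orientation: [-179.9, 0.1, -98.3]
force: [-0.9, -0.1, -0.9]
opening: 0.0417
```

```bash
python3 mv.py .5025 .1471 .0497 -98.3|head -2
```

```text
18.55 [0.5033 0.1468 0.0581] [-1.7993e+02  6.0000e-02 -9.8290e+01] force [-0.9 -0.1 -0.9] open 0.0417
total cm x -0.02 y 0.08 z 0.84 roll 0.000
```

jog_arm(
  commands=[
    {"x": 0,"y": 0.03,"z": 0.4,"roll": 0},
    {"x": 0,"y": 0,"z": 0.2,"roll": 0},
    {"x": 0,"y": 0,"z": 0,"roll": 0},
    {"x": 0,"y": 0,"z": 0.05,"roll": 0},
    {"x": 0,"y": 0,"z": 0,"roll": 0},
  ],
)

```text
clock: 19.05
tool_pos: [0.5024, 0.1466, 0.0506]
orientation: [180.0, -0.0, -98.3]
force: [0.4, -0.3, -1.2]
opening: 0.0418
```

jog_arm(
  commands=[
    {"x": 0,"y": 0,"z": 0.05,"roll": 0},
    {"x": 0,"y": 0,"z": 0.05,"roll": 0},
    {"x": 0,"y": 0,"z": 0,"roll": 0},
  ],
)

```text
clock: 19.35
tool_pos: [0.5025, 0.1467, 0.05]
orientation: [-180.0, 0.0, -98.3]
force: [-1.5, -0.4, 5.0]
opening: 0.0415
```

jog_arm(
  commands=[
    {"x": 0,"y": 0,"z": 0,"roll": 0},
    {"x": 0,"y": 0,"z": 0,"roll": 0},
    {"x": 0,"y": 0,"z": 0,"roll": 0},
    {"x": 0,"y": 0,"z": 0,"roll": 0},
    {"x": 0,"y": 0,"z": 0,"roll": 0},
    {"x": 0,"y": 0,"z": 0,"roll": 0},
    {"x": 0,"y": 0,"z": -2,"roll": 0},
    {"x": 0,"y": 0,"z": -4,"roll": 0},
    {"x": 0,"y": 0,"z": -2,"roll": 0},
    {"x": 0,"y": 0,"z": 0,"roll": 0},
    {"x": 0,"y": 0,"z": 0,"roll": 0},
  ],
  gripper=8.7,
)

```text
clock: 20.45
tool_pos: [0.5023, 0.1467, 0.1298]
orientation: [-180.0, 0.1, -98.3]
force: [-0.5, -0.3, 0.0]
opening: 0.0867
```

```bash
python3 mv.py .4537 -.2454 .12 -94.1;python3 w.py wr9
```

```text
20.45 [0.5023 0.1467 0.1298] [-1.7997e+02  5.0000e-02 -9.8320e+01] force [-0.5 -0.3  0. ] open 0.0867
total cm x 39.50 y -0.86 z 0.98 roll -0.074
8 x 4.937 y -0.108 z 0.122 norm 4.94
9 x 4.389 y -0.096 z 0.109 norm 4.39
10 x 3.950 y -0.086 z 0.098 norm 3.95
11 x 3.591 y -0.078 z 0.089 norm 3.59
20.45 [0.50232219 0.14667633 0.12977677] [-1.79970364e+02  5.28622253e-02 -9.83201999e+01] 1.3476451336454613
```

View pics/wr9.png

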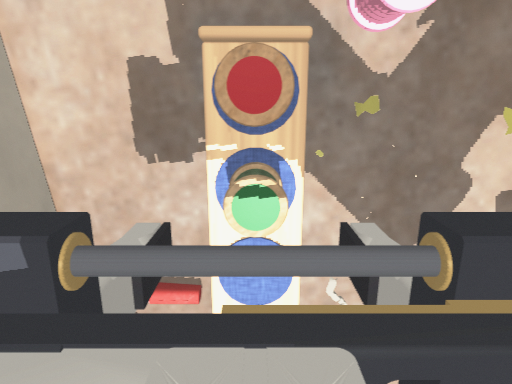

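Red, at (254,85), and green, at (256,207), both stand on their discs. Blue is next.

jog_arm(
  commands=[
    {"x": 3.95,"y": -0.08,"z": 0.1,"roll": 0},
    {"x": 3.95,"y": -0.08,"z": 0.1,"roll": 0},
    {"x": 3.95,"y": -0.08,"z": 0.1,"roll": 0},
    {"x": 3.95,"y": -0.08,"z": 0.1,"roll": 0},
    {"x": 3.95,"y": -0.08,"z": 0.1,"roll": 0},
    {"x": 3.95,"y": -0.08,"z": 0.1,"roll": 0},
    {"x": 3.95,"y": -0.08,"z": 0.1,"roll": 0},
    {"x": 3.95,"y": -0.08,"z": 0.1,"roll": 0},
    {"x": 3.95,"y": -0.08,"z": 0.1,"roll": 0},
    {"x": 3.95,"y": -0.08,"z": 0.1,"roll": 0},
    {"x": 0,"y": 0,"z": 0,"roll": -0.074},
    {"x": 0,"y": 0,"z": 0,"roll": 0},
  ],
)

```text
clock: 21.7
tool_pos: [0.4519, -0.2464, 0.118]
orientation: [179.8, 0.0, -94.2]
force: [0.2, 0.2, 0.8]
opening: 0.087
```

jog_arm(
  commands=[
    {"x": 0,"y": 0,"z": 0,"roll": 0},
    {"x": 0,"y": 0,"z": 0,"roll": 0},
  ],
)

```text
clock: 21.9
tool_pos: [0.4531, -0.2447, 0.1192]
orientation: [180.0, 0.0, -94.1]
force: [-0.3, -0.0, 0.0]
opening: 0.0866
```

```bash
python3 mv.py .4537 -.2454 .053 -94.1|head -2
```

```text
21.9 [ 0.4531 -0.2447  0.1192] [ 1.7996e+02  1.0000e-02 -9.4090e+01] force [-0.3 -0.   0. ] open 0.0866
total cm x 0.06 y -0.06 z 6.62 roll 0.000
```

jog_arm(
  commands=[
    {"x": 0.06,"y": -0.05,"z": 2,"roll": 0},
    {"x": 0,"y": 0,"z": 2,"roll": 0},
    {"x": 0,"y": 0,"z": 1.6,"roll": 0},
    {"x": 0,"y": 0,"z": 1,"roll": 0},
    {"x": 0,"y": 0,"z": 0,"roll": 0},
    {"x": 0,"y": 0,"z": 0,"roll": 0},
    {"x": 0,"y": 0,"z": 0,"roll": 0},
  ],
)

```text
clock: 22.6
tool_pos: [0.4544, -0.246, 0.0544]
orientation: [-179.9, -0.0, -94.0]
force: [0.4, -0.1, 0.2]
opening: 0.0875
```

jog_arm(
  commands=[
    {"x": 0,"y": 0,"z": 0,"roll": 0},
    {"x": 0,"y": 0,"z": 0,"roll": 0},
    {"x": 0,"y": 0,"z": 0,"roll": 0},
    {"x": 0,"y": 0,"z": 0,"roll": 0},
    {"x": 0,"y": 0,"z": 0,"roll": 0},
    {"x": 0,"y": 0,"z": 0,"roll": 0},
    {"x": 0,"y": 0,"z": 0,"roll": 0},
    {"x": 0,"y": 0,"z": 0,"roll": 0},
    {"x": 0,"y": 0,"z": 0,"roll": 0},
  ],
  gripper=3.5,
)

```text
clock: 23.5
tool_pos: [0.4536, -0.2461, 0.0536]
orientation: [180.0, -0.0, -94.1]
force: [0.1, -0.4, -0.1]
opening: 0.0466
```

jog_arm(
  commands=[
    {"x": 0,"y": 0,"z": -1,"roll": 0},
    {"x": 0,"y": 0,"z": -2,"roll": 0},
    {"x": 0,"y": 0,"z": -3,"roll": 0},
    {"x": 0,"y": 0,"z": -3,"roll": 0},
    {"x": 0,"y": 0,"z": -2.5,"roll": 0},
    {"x": 0,"y": 0,"z": 0,"roll": 0},
    {"x": 0,"y": 0,"z": 0,"roll": 0},
    {"x": 0,"y": 0,"z": 0,"roll": 0},
  ],
)

```text
clock: 24.3
tool_pos: [0.453, -0.2458, 0.168]
orientation: [179.9, 0.0, -94.1]
force: [-0.3, -0.1, -0.8]
opening: 0.0461
```

```bash
python3 w.py wr10 blue_spool;python3 mv.py .514 .226 .165 -98.3
```

```text
24.3 [ 0.45302178 -0.24584444  0.16803466] [ 1.79939739e+02  2.27514668e-02 -9.40785410e+01] 0.7300352751403917
blue_spool 0.76 [255.2 231.1]
24.4 [ 0.453  -0.2459  0.1677] [ 1.799e+02  1.000e-02 -9.407e+01] force [-0.5 -0.5 -0.5] open 0.0464
total cm x -47.51 y -2.73 z 0.27 roll 0.074
8 x -5.938 y -0.341 z 0.034 norm 5.95
9 x -5.278 y -0.303 z 0.030 norm 5.29
10 x -4.751 y -0.273 z 0.027 norm 4.76
11 x -4.319 y -0.248 z 0.025 norm 4.33
```

View pics/wr10.png

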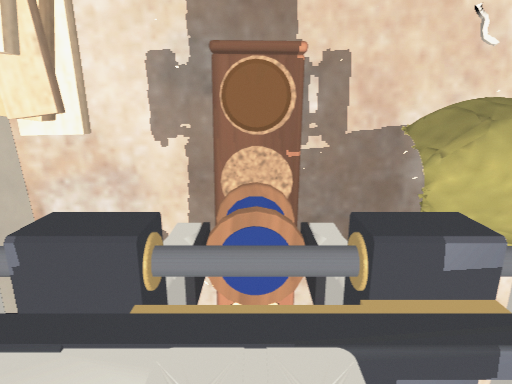

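jog_arm(
  commands=[
    {"x": -4.32,"y": -0.246,"z": 0,"roll": 0},
    {"x": -4.32,"y": -0.246,"z": 0,"roll": 0},
    {"x": -4.32,"y": -0.246,"z": 0,"roll": 0},
    {"x": -4.32,"y": -0.246,"z": 0,"roll": 0},
    {"x": -4.32,"y": -0.246,"z": 0,"roll": 0},
    {"x": -4.32,"y": -0.246,"z": 0,"roll": 0},
    {"x": -4.32,"y": -0.246,"z": 0,"roll": 0},
    {"x": -4.32,"y": -0.246,"z": 0,"roll": 0},
    {"x": -4.32,"y": -0.246,"z": 0,"roll": 0},
    {"x": -4.32,"y": -0.246,"z": 0,"roll": 0},
    {"x": -4.32,"y": -0.246,"z": 0,"roll": 0},
    {"x": 0,"y": 0,"z": 0,"roll": 0.074},
  ],
)

```text
clock: 25.6
tool_pos: [0.5149, 0.2303, 0.1673]
orientation: [180.0, -0.0, -98.1]
force: [-0.1, -1.0, -0.4]
opening: 0.0466
```

jog_arm(
  commands=[
    {"x": 0,"y": 0,"z": 0,"roll": 0},
    {"x": 0,"y": 0,"z": 3,"roll": 0},
    {"x": 0,"y": 0,"z": 3,"roll": 0},
    {"x": 0,"y": 0,"z": 2.5,"roll": 0},
    {"x": 0,"y": 0,"z": 1.5,"roll": 0},
    {"x": 0,"y": 0,"z": 0.8,"roll": 0},
    {"x": 0,"y": 0,"z": 0,"roll": 0},
    {"x": 0,"y": 0,"z": 0,"roll": 0},
    {"x": 0,"y": 0,"z": 0,"roll": 0},
  ],
)

```text
clock: 26.5
tool_pos: [0.5149, 0.2263, 0.0616]
orientation: [-179.9, 0.1, -98.3]
force: [-0.4, -0.0, -0.2]
opening: 0.0466
```

```bash
python3 mv.py .514 .2258 .0535 -98.3|head -2
```

```text
26.5 [0.5149 0.2263 0.0616] [-1.7993e+02  7.0000e-02 -9.8290e+01] force [-0.4 -0.  -0.2] open 0.0466
total cm x 0.06 y 0.09 z 0.81 roll 0.000
```

jog_arm(
  commands=[
    {"x": 0.05,"y": 0.04,"z": 0.4,"roll": 0},
    {"x": 0,"y": 0,"z": 0.2,"roll": 0},
    {"x": 0,"y": 0,"z": 0.05,"roll": 0},
    {"x": 0,"y": 0,"z": 0.05,"roll": 0},
    {"x": 0,"y": 0,"z": 0,"roll": 0},
  ],
)

```text
clock: 27.0
tool_pos: [0.5139, 0.2257, 0.0536]
orientation: [-180.0, 0.0, -98.3]
force: [0.8, -0.5, -0.1]
opening: 0.0464
```

jog_arm(
  commands=[
    {"x": 0,"y": 0,"z": 0.05,"roll": 0},
    {"x": 0,"y": 0,"z": 0,"roll": 0},
    {"x": 0,"y": 0,"z": 0,"roll": 0},
  ],
)

```text
clock: 27.3
tool_pos: [0.514, 0.2257, 0.0536]
orientation: [-180.0, 0.0, -98.3]
force: [-2.7, -0.4, 5.8]
opening: 0.0463
```

Contact reads 5.8 N, so I'll release blue.

jog_arm(
  commands=[
    {"x": 0,"y": 0,"z": 0,"roll": 0},
    {"x": 0,"y": 0,"z": 0,"roll": 0},
    {"x": 0,"y": 0,"z": 0,"roll": 0},
    {"x": 0,"y": 0,"z": 0,"roll": 0},
    {"x": 0,"y": 0,"z": 0,"roll": 0},
    {"x": 0,"y": 0,"z": 0,"roll": 0},
    {"x": 0,"y": 0,"z": -2,"roll": 0},
    {"x": 0,"y": 0,"z": -4,"roll": 0},
    {"x": 0,"y": 0,"z": -2,"roll": 0},
    {"x": 0,"y": 0,"z": 0,"roll": 0},
    {"x": 0,"y": 0,"z": 0,"roll": 0},
  ],
  gripper=8.7,
)

```text
clock: 28.4
tool_pos: [0.5138, 0.2257, 0.1333]
orientation: [-180.0, 0.1, -98.3]
force: [-0.0, 0.7, -1.4]
opening: 0.0868
```

```bash
python3 mv.py .4467 -.3205 .12 -94.1;python3 w.py wr11; python3 - <<'E'
from h import *
import pickle
o,s=pickle.load(open('wr10.pkl','rb'))
for p,a in blobs(s['image'],[8,120,30],[18,255,120],1000): print(p,a,at(s,p,.04,o))
d=cv2.inRange(cv2.cvtColor(s['image'],cv2.COLOR_RGB2HSV),np.array([8,120,30]),np.array([18,255,120]));
E
```

```text
28.4 [0.5138 0.2257 0.1333] [-1.7998e+02  6.0000e-02 -9.8320e+01] force [-0.   0.7 -1.4] open 0.0868
total cm x 55.02 y -1.26 z 1.33 roll -0.074
8 x 6.877 y -0.158 z 0.166 norm 6.88
9 x 6.113 y -0.140 z 0.148 norm 6.12
10 x 5.502 y -0.126 z 0.133 norm 5.50
11 x 5.001 y -0.115 z 0.121 norm 5.00
28.4 [0.51383793 0.22569555 0.13330521] [-1.79976965e+02  5.75008039e-02 -9.83225068e+01] 1.3233653433780015
```

View pics/wr11.png

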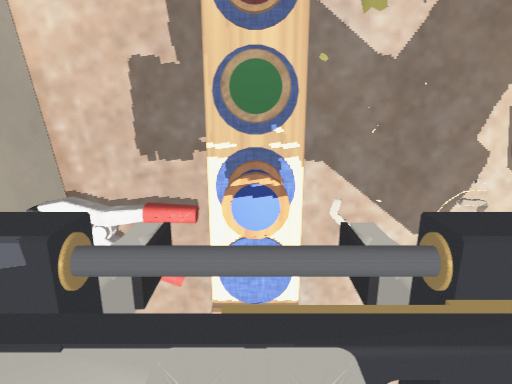

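```bash
python3 - <<'E'
from h import *
import pickle
o,s=pickle.load(open('wr10.pkl','rb'))
hsv=cv2.cvtColor(s['image'],cv2.COLOR_RGB2HSV); print(hsv[94,257],hsv[94,240],hsv[110,257])
g=cv2.cvtColor(s['image'],cv2.COLOR_RGB2GRAY)
for p,a in blobs(s['image'],[8,150,50],[16,255,140],800): print(p,a,at(s,p,.04,o))
for r in (92,94,96): print([int(v) for v in g[r,205:310:3]])
o,s=pickle.load(open('wr3.pkl','rb'))
for p in ([200,123],[193,172],[243.2,164.8]): print(at(s,p,.015,o))
E
```

```text
[ 13 143 136] [ 13 141 134] [ 14 141 134]
[121, 119, 113, 93, 101, 167, 92, 100, 103, 104, 104, 104, 104, 103, 103, 103, 104, 102, 103, 102, 104, 104, 101, 102, 103, 103, 103, 99, 91, 170, 154, 101, 97, 121, 125]
[127, 125, 125, 93, 101, 165, 89, 101, 103, 101, 103, 102, 102, 103, 102, 102, 103, 102, 103, 102, 102, 103, 102, 103, 103, 104, 104, 102, 90, 185, 166, 101, 99, 124, 127]
[132, 133, 131, 92, 100, 161, 90, 102, 102, 103, 103, 103, 103, 102, 101, 101, 103, 103, 103, 104, 103, 103, 103, 102, 103, 104, 102, 102, 92, 180, 185, 99, 99, 127, 130]
[0.57162024 0.24495533 0.015     ]
[0.59226686 0.30540948 0.015     ]
[0.52589006 0.30536851 0.015     ]
```

jog_arm(
  commands=[
    {"x": 4.6,"y": -0.1,"z": 0.1,"roll": 0},
    {"x": 4.6,"y": -0.1,"z": 0.1,"roll": 0},
    {"x": 4.6,"y": -0.1,"z": 0.1,"roll": 0},
    {"x": 4.6,"y": -0.1,"z": 0.1,"roll": 0},
    {"x": 4.6,"y": -0.1,"z": 0.1,"roll": 0},
    {"x": 4.6,"y": -0.1,"z": 0.1,"roll": 0},
    {"x": 4.6,"y": -0.1,"z": 0.1,"roll": 0},
    {"x": 4.6,"y": -0.1,"z": 0.1,"roll": 0},
    {"x": 4.6,"y": -0.1,"z": 0.1,"roll": 0},
    {"x": 4.6,"y": -0.1,"z": 0.1,"roll": 0},
    {"x": 4.6,"y": -0.1,"z": 0.1,"roll": 0},
    {"x": 4.4,"y": -0.1,"z": 0.1,"roll": 0},
  ],
)

```text
clock: 29.65
tool_pos: [0.445, -0.3221, 0.1197]
orientation: [179.9, 0.0, -98.3]
force: [0.7, 0.6, 0.5]
opening: 0.087
```

jog_arm(
  commands=[
    {"x": 0,"y": 0,"z": 0,"roll": -0.074},
    {"x": 0,"y": 0,"z": 0,"roll": 0},
    {"x": 0,"y": 0,"z": 0,"roll": 0},
    {"x": 0,"y": 0,"z": 0,"roll": 0},
  ],
)

```text
clock: 30.05
tool_pos: [0.4463, -0.3195, 0.1207]
orientation: [180.0, 0.0, -94.1]
force: [-0.1, 0.7, 0.2]
opening: 0.0868
```

```bash
python3 w.py wr12 beeswax; python3 mv.py .4467 -.3200 .022 -94.1|head -2
```

```text
30.05 [ 0.44627471 -0.31953056  0.12068633] [ 1.79957926e+02  1.39197067e-02 -9.40796588e+01] 0.40997116771567105
beeswax 0.64 [254.8 188.4]
30.15 [ 0.4466 -0.3195  0.1211] [180.     0.   -94.02] force [0.7 0.1 0.4] open 0.087
total cm x 0.05 y -0.02 z 9.91 roll 0.001
```

View pics/wr12.png

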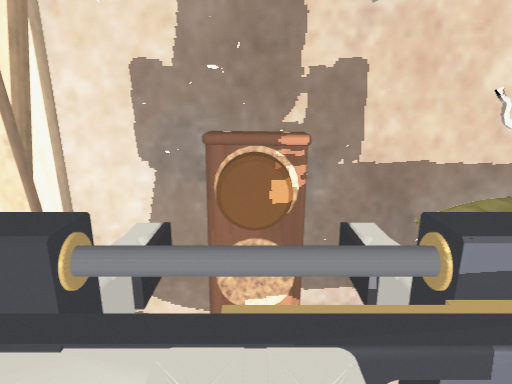

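```bash
python3 - <<'E'
from h import *
import pickle
o,s=pickle.load(open('wr12.pkl','rb'))
a=cv2.cvtColor(s['image'],cv2.COLOR_RGB2GRAY)
print([(r,int(a[r,250])) for r in range(144,236,2)])
for p in ([255,151],[255,230],[217,190],[296,190]): print(at(s,p,.04,o).round(4))
E
```

```text
[(144, 91), (146, 186), (148, 184), (150, 179), (152, 79), (154, 81), (156, 96), (158, 96), (160, 96), (162, 100), (164, 102), (166, 103), (168, 100), (170, 102), (172, 101), (174, 102), (176, 99), (178, 101), (180, 102), (182, 101), (184, 102), (186, 102), (188, 101), (190, 101), (192, 100), (194, 103), (196, 103), (198, 100), (200, 101), (202, 101), (204, 102), (206, 101), (208, 101), (210, 102), (212, 102), (214, 100), (216, 101), (218, 102), (220, 100), (222, 101), (224, 101), (226, 101), (228, 87), (230, 101), (232, 109), (234, 109)]
[ 0.4437 -0.3544  0.04  ]
[ 0.4481 -0.2927  0.04  ]
[ 0.4745 -0.327   0.04  ]
[ 0.4149 -0.3227  0.04  ]
```

jog_arm(
  commands=[
    {"x": 0,"y": 0,"z": 3,"roll": 0},
    {"x": 0,"y": 0,"z": 3,"roll": 0},
    {"x": 0,"y": 0,"z": 2.2,"roll": 0},
    {"x": 0,"y": 0,"z": 1,"roll": 0},
    {"x": 0,"y": 0,"z": 0,"roll": 0},
    {"x": 0,"y": 0,"z": 0,"roll": 0},
    {"x": 0,"y": 0,"z": 0,"roll": 0},
  ],
)

```text
clock: 30.85
tool_pos: [0.4473, -0.3206, 0.0304]
orientation: [-179.9, -0.0, -94.0]
force: [-0.5, 0.6, 0.0]
opening: 0.0867
```

```bash
python3 mv.py .4467 -.3200 .022 -94.1|head -2
```

```text
30.85 [ 0.4473 -0.3206  0.0304] [-1.7988e+02 -4.0000e-02 -9.4050e+01] force [-0.5  0.6  0. ] open 0.0867
total cm x -0.05 y 0.06 z 0.84 roll 0.001
```

jog_arm(
  commands=[
    {"x": 0.05,"y": 0.04,"z": 0.4,"roll": 0},
    {"x": 0,"y": 0,"z": 0.35,"roll": 0},
    {"x": 0,"y": 0,"z": 0,"roll": 0},
    {"x": 0,"y": 0,"z": 0,"roll": 0},
  ],
)

```text
clock: 31.25
tool_pos: [0.4458, -0.3209, 0.0215]
orientation: [180.0, 0.0, -94.1]
force: [-0.2, 0.4, -1.1]
opening: 0.0869
```

jog_arm(
  commands=[
    {"x": 0,"y": 0,"z": 0,"roll": 0},
    {"x": 0,"y": 0,"z": 0,"roll": 0},
    {"x": 0,"y": 0,"z": 0,"roll": 0},
    {"x": 0,"y": 0,"z": 0,"roll": 0},
    {"x": 0,"y": 0,"z": 0,"roll": 0},
    {"x": 0,"y": 0,"z": 0,"roll": 0},
    {"x": 0,"y": 0,"z": 0,"roll": 0},
    {"x": 0,"y": 0,"z": 0,"roll": 0},
  ],
  gripper=5,
)

```text
clock: 32.05
tool_pos: [0.4459, -0.3209, 0.0216]
orientation: [-180.0, -0.0, -94.1]
force: [0.1, 0.9, 0.5]
opening: 0.0615
```

jog_arm(
  commands=[
    {"x": 0,"y": 0,"z": -1,"roll": 0},
    {"x": 0,"y": 0,"z": -2,"roll": 0},
    {"x": 0,"y": 0,"z": -3,"roll": 0},
    {"x": 0,"y": 0,"z": -3,"roll": 0},
    {"x": 0,"y": 0,"z": -3,"roll": 0},
    {"x": 0,"y": 0,"z": 0,"roll": 0},
    {"x": 0,"y": 0,"z": 0,"roll": 0},
    {"x": 0,"y": 0,"z": 0,"roll": 0},
  ],
)

```text
clock: 32.85
tool_pos: [0.4452, -0.3205, 0.1411]
orientation: [179.9, 0.0, -94.1]
force: [-0.5, -0.1, 0.2]
opening: 0.0616
```

```bash
python3 w.py wr13 beeswax;python3 mv.py .5255 .3055 .143 -98.3
```

```text
32.85 [ 0.44516985 -0.32052766  0.14109088] [ 1.79942348e+02  3.26113679e-02 -9.40832958e+01] 0.9076337877509564
beeswax 0.71 [253.7 228.1]
32.95 [ 0.4452 -0.3206  0.1406] [ 1.7989e+02  3.0000e-02 -9.4070e+01] force [-0.5 -0.5 -1.6] open 0.0614
total cm x -63.02 y -3.57 z -0.24 roll 0.074
8 x -7.878 y -0.446 z -0.030 norm 7.89
9 x -7.003 y -0.396 z -0.026 norm 7.01
10 x -6.302 y -0.357 z -0.024 norm 6.31
11 x -5.729 y -0.324 z -0.021 norm 5.74
```

View pics/wr13.png

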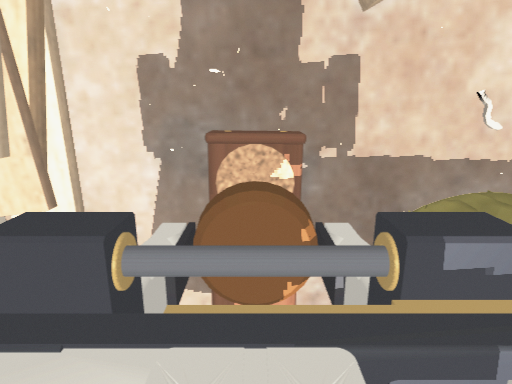

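jog_arm(
  commands=[
    {"x": -4.5,"y": -0.255,"z": 0,"roll": 0},
    {"x": -4.5,"y": -0.255,"z": 0,"roll": 0},
    {"x": -4.5,"y": -0.255,"z": 0,"roll": 0},
    {"x": -4.5,"y": -0.255,"z": 0,"roll": 0},
    {"x": -4.5,"y": -0.255,"z": 0,"roll": 0},
    {"x": -4.5,"y": -0.255,"z": 0,"roll": 0},
    {"x": -4.5,"y": -0.255,"z": 0,"roll": 0},
    {"x": -4.5,"y": -0.255,"z": 0,"roll": 0},
    {"x": -4.5,"y": -0.255,"z": 0,"roll": 0},
    {"x": -4.5,"y": -0.255,"z": 0,"roll": 0},
    {"x": -4.5,"y": -0.255,"z": 0,"roll": 0},
    {"x": -4.5,"y": -0.255,"z": 0,"roll": 0},
  ],
)

```text
clock: 34.15
tool_pos: [0.5142, 0.2173, 0.1408]
orientation: [179.9, -0.1, -94.0]
force: [0.4, -0.2, -0.5]
opening: 0.0615
```

jog_arm(
  commands=[
    {"x": -4.5,"y": -0.255,"z": 0,"roll": 0},
    {"x": -4.5,"y": -0.255,"z": 0,"roll": 0},
    {"x": 0,"y": 0,"z": 0,"roll": 0.074},
    {"x": 0,"y": 0,"z": 0,"roll": 0},
    {"x": 0,"y": 0,"z": 0,"roll": 0},
    {"x": 0,"y": 0,"z": 0,"roll": 0},
  ],
)

```text
clock: 34.75
tool_pos: [0.526, 0.304, 0.1413]
orientation: [180.0, -0.0, -98.3]
force: [0.1, 0.5, -0.8]
opening: 0.0614
```

```bash
python3 w.py wr14 beeswax;python3 mv.py .5255 .3053 .022 -98.3|head -2
```

```text
34.75 [0.5259946  0.30403953 0.14129279] [ 1.79973458e+02 -3.66890326e-02 -9.82719530e+01] 0.4888467872318173
beeswax 0.76 [255.2 227.5]
beeswax 0.69 [252.2   4.7]
beeswax 0.28 [252.6 121.3]
34.85 [0.5262 0.3041 0.1417] [180.     0.   -98.31] force [-0.2 -0.7 -0.8] open 0.0614
total cm x -0.10 y 0.09 z 11.97 roll -0.000
```

View pics/wr14.png

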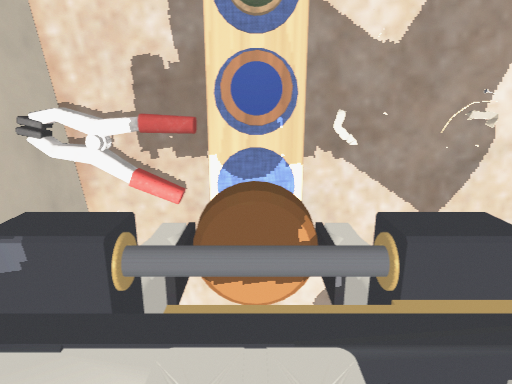

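jog_arm(
  commands=[
    {"x": -0.1,"y": 0.06,"z": 3,"roll": 0},
    {"x": 0,"y": 0,"z": 3,"roll": 0},
    {"x": 0,"y": 0,"z": 2.6,"roll": 0},
    {"x": 0,"y": 0,"z": 1.6,"roll": 0},
    {"x": 0,"y": 0,"z": 1,"roll": 0},
    {"x": 0,"y": 0,"z": 0,"roll": 0},
    {"x": 0,"y": 0,"z": 0,"roll": 0},
    {"x": 0,"y": 0,"z": 0,"roll": 0},
    {"x": 0,"y": 0,"z": 0,"roll": 0},
  ],
)

```text
clock: 35.75
tool_pos: [0.5262, 0.3066, 0.0307]
orientation: [-179.9, 0.1, -98.3]
force: [0.3, 0.3, -0.2]
opening: 0.0613
```

```bash
python3 mv.py .5255 .3055 .022 -98.3|head -2
```

```text
35.75 [0.5262 0.3066 0.0307] [-1.7994e+02  9.0000e-02 -9.8300e+01] force [ 0.3  0.3 -0.2] open 0.0613
total cm x 0.12 y 0.06 z 0.87 roll -0.000
```

jog_arm(
  commands=[
    {"x": 0.07,"y": 0.03,"z": 0.4,"roll": 0},
    {"x": 0,"y": 0,"z": 0.25,"roll": 0},
    {"x": 0,"y": 0,"z": 0.05,"roll": 0},
    {"x": 0,"y": 0,"z": 0.05,"roll": 0},
    {"x": 0,"y": 0,"z": 0,"roll": 0},
  ],
)

```text
clock: 36.25
tool_pos: [0.5253, 0.3055, 0.022]
orientation: [180.0, -0.0, -98.3]
force: [-0.4, 0.2, -0.1]
opening: 0.0617
```

jog_arm(
  commands=[
    {"x": 0,"y": 0,"z": 0.05,"roll": 0},
    {"x": 0,"y": 0,"z": 0,"roll": 0},
  ],
)

```text
clock: 36.45
tool_pos: [0.5254, 0.3055, 0.0217]
orientation: [-180.0, 0.0, -98.3]
force: [-0.2, 0.4, -0.1]
opening: 0.0616
```

jog_arm(
  commands=[
    {"x": 0,"y": 0,"z": 0.05,"roll": 0},
    {"x": 0,"y": 0,"z": 0,"roll": 0},
  ],
)

```text
clock: 36.65
tool_pos: [0.5254, 0.3055, 0.0216]
orientation: [-180.0, 0.0, -98.3]
force: [-1.6, 0.9, 4.8]
opening: 0.0614
```

jog_arm(
  commands=[
    {"x": 0,"y": 0,"z": 0,"roll": 0},
    {"x": 0,"y": 0,"z": 0,"roll": 0},
    {"x": 0,"y": 0,"z": 0,"roll": 0},
    {"x": 0,"y": 0,"z": 0,"roll": 0},
    {"x": 0,"y": 0,"z": -1,"roll": 0},
    {"x": 0,"y": 0,"z": -2,"roll": 0},
    {"x": 0,"y": 0,"z": -4,"roll": 0},
    {"x": 0,"y": 0,"z": -4,"roll": 0},
    {"x": 0,"y": 0,"z": -4,"roll": 0},
    {"x": 0,"y": 0,"z": -4,"roll": 0},
    {"x": 0,"y": 0,"z": -2,"roll": 0},
    {"x": 0,"y": 0,"z": 0,"roll": 0},
  ],
  gripper=7.0,
)

```text
clock: 37.85
tool_pos: [0.5267, 0.3065, 0.2361]
orientation: [-179.7, 0.3, -98.3]
force: [0.8, 0.3, -1.2]
opening: 0.0703
```

```bash
python3 w.py wr15 beeswax; python3 mv.py .45 -.2 .23 -98.3
```

```text
37.85 [0.52673829 0.30647133 0.23606092] [-179.72132135    0.31991711  -98.28509548] 3.852072130913148
beeswax 0.64 [255.4 161.1]
37.95 [0.5252 0.3054 0.2319] [-1.7997e+02  8.0000e-02 -9.8320e+01] force [ 0.3 -0.2 -1.4] open 0.0701
total cm x 51.10 y 0.13 z 0.19 roll -0.000
8 x 6.388 y 0.016 z 0.023 norm 6.39
9 x 5.678 y 0.014 z 0.021 norm 5.68
10 x 5.110 y 0.013 z 0.019 norm 5.11
11 x 4.645 y 0.011 z 0.017 norm 4.65
```

View pics/wr15.png

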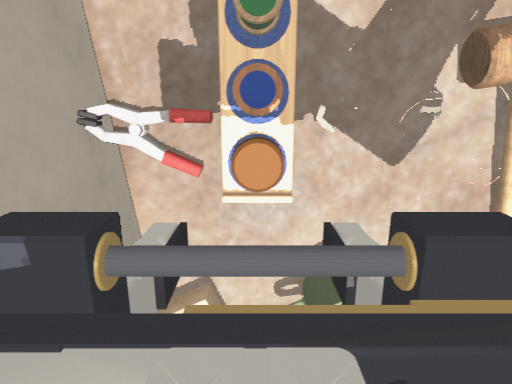

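The wax, at (257,164), sits inside its disc, and blue at (257,91) and green at (258,5) are in place. I'll move the arm aside and check from the top and scene cameras.

jog_arm(
  commands=[
    {"x": 4.6,"y": 0,"z": 0,"roll": 0},
    {"x": 4.6,"y": 0,"z": 0,"roll": 0},
    {"x": 4.6,"y": 0,"z": 0,"roll": 0},
    {"x": 4.6,"y": 0,"z": 0,"roll": 0},
    {"x": 4.6,"y": 0,"z": 0,"roll": 0},
    {"x": 4.6,"y": 0,"z": 0,"roll": 0},
    {"x": 4.6,"y": 0,"z": 0,"roll": 0},
    {"x": 4.6,"y": 0,"z": 0,"roll": 0},
    {"x": 4.6,"y": 0,"z": 0,"roll": 0},
    {"x": 4.6,"y": 0,"z": 0,"roll": 0},
    {"x": 4.6,"y": 0,"z": 0,"roll": 0},
    {"x": 0,"y": 0,"z": 0,"roll": 0},
  ],
)

```text
clock: 39.15
tool_pos: [0.4501, -0.1992, 0.2297]
orientation: [179.8, -0.0, -98.6]
force: [0.6, -0.6, -0.6]
opening: 0.0698
```

```bash
python3 - <<'E'
from h import *
s=ctrl.snapshot('top'); save(s,'top16'); c=ctrl.snapshot('scene'); save(c,'sc16')
a=cv2.imread('pics/top16.png')[130:250,80:280]; b=cv2.imread('pics/sc16.png')[140:260,120:320]
cv2.imwrite('pics/fin.png',cv2.resize(np.hstack([a,b]),None,fx=2,fy=2,interpolation=cv2.INTER_CUBIC))
for n,q,z in [('blue',([105,150,60],[130,255,255]),.076),('red',([172,150,100],[180,255,255]),.078),('green',([55,80,60],[85,255,255]),.073),('wax',([8,150,60],[18,255,200]),.04)]:
    for p,a in blobs(s['image'],*q,40):
        w=at(s,p,z)
        if p[0]<250 and p[1]>150: print(n,p.round(1),a,w.round(4))
E
```

```text
green [181.9 181.9] 80 [0.5019 0.1452 0.073 ]
```

View pics/fin.png

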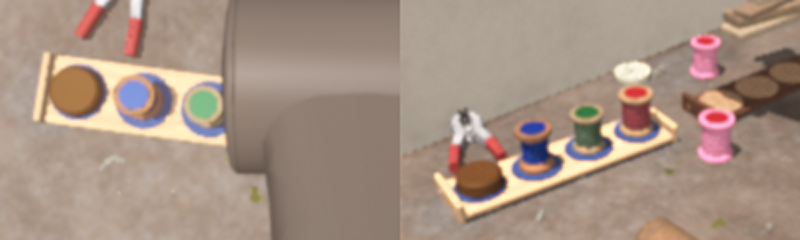

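```bash
python3 - <<'E'
from h import *
import pickle
T={'red':(.4908,.068),'green':(.5025,.1471),'blue':(.514,.226),'wax':(.5255,.305)}
for k,n,q,z in [('wr9','red',([172,150,60],[180,255,255]),.078),('wr9','green',([50,80,30],[85,255,255]),.073),('wr11','green',([50,80,30],[85,255,255]),.073),('wr15','blue',([105,120,40],[130,255,255]),.076),('wr15','wax',([6,100,60],[18,255,220]),.04)]:
    o,s=pickle.load(open(k+'.pkl','rb'))
    for p,a in blobs(s['image'],*q,600):
        w=at(s,p,z,o)
        if np.hypot(*(w[:2]-T[n]))<.02: print(k,n,p.round(1),a,w.round(4),'err mm',((w[:2]-T[n])*1000).round(1))
E
```

```text
wr9 red [253.9  84.4] 2348 [0.4914 0.0677 0.078 ] err mm [ 0.6 -0.3]
wr9 green [252.7 206.9] 1421 [0.5039 0.147  0.073 ] err mm [ 1.4 -0.1]
wr11 green [255.3  85.7] 2259 [0.5021 0.1472 0.073 ] err mm [-0.4  0.1]
wr15 blue [257.3  89.1] 1013 [0.5137 0.2264 0.076 ] err mm [-0.3  0.4]
wr15 wax [257.3 163.9] 2239 [0.5247 0.3026 0.04  ] err mm [-0.8 -2.4]
```

```bash
python3 -c "
from plant import ctrl
print(ctrl.get_obs()['clock']); print(ctrl.close_job())"
```

```text
39.25
the job is handed in; nothing more can be done
None
```

All four pieces now stand on the pale rack in reverse order: beeswax, blue, green, red from left to right as the robot sees it. I handed the job in at about 39 s. The two pink spools, which only look like the red one, were never touched.

**Last checks:**
- **Spools:** the last scene picture shows all three upright on their discs. Wrist-camera measurements put each within about 1.5 mm of its disc centre, and the best view of each within 0.7 mm.
- **Beeswax:** it measured 2.5 mm off centre. The arm was still moving then and part of the cake's side was in view, so the true error is probably smaller. The picture shows it inside its disc.
- **Forces:** the readings I took never passed about 6 N, at the moments of setting down.

**Checks that failed or disagreed:**
- **Red from above:** the arm hid the red spool in the last top picture, so its place rests on the wrist and scene views.
- **Spool grip:** the gripper closed to 41–46 mm on the spools, less than their stated 46–50 mm flanges. The beeswax read 61.5 mm against 62 mm, as expected. All three spools still held firmly and stayed upright.
- **Beeswax height:** measuring its top from two views gave 32 mm instead of 40 mm. I used 40 mm, which agreed with where it touched down.

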